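# Trip the jammed bit drawer with a pin punch

### The arm

A 6-joint arm with a two-finger parallel gripper is mounted at the origin on the work surface. World frame = base frame: x ahead of the robot, y to its left, z up, the work surface at z = 0. Lengths are in mm, angles in degrees, forces in N, time in s.
With the tool pointing down it reaches from about 325 to 850 mm from the base axis. Payload 4.4 kg.
Tool frame: the origin (TCP) lies on the centre line of the jaws, within the pads' length; the fingertips stand 25 mm ahead of it and the grasp point (between the pads) lies 6 mm ahead of it; z points along the fingers, y is the direction in which the jaws open and shut (so a half turn about z gives the same grasp; the last joint's range is limited). The gripper opens to 94 mm and grips with 3 to 60 N. Pads are 16 mm wide; open, the fingers measure 119 mm over their backs; the gripper's body (75 mm by 177 mm) begins 78 mm behind the grasp point.
Start: joints at [-74.399, 11.837, 88.321, -0, 79.842, -8.623], TCP at [235.92, -524.375, 230.447] pointing down, gripper open.
Joint ranges: [-156.59, 156.59], [-49.26, 127.26], [12.9, 141.05], [-63.56, 243.56], [4.71, 150.69], [-161.64, 161.64]. Speed limits (degrees/s): [159.86, 159.86, 180, 180, 180, 180].

### API

Orientations are given as [roll, pitch, yaw] about the fixed x, y, z axes, in that order (R = Rz(yaw) Ry(pitch) Rx(roll)).
In Python, from station import * gives the robot as it stands.
- The arm moves only by the tool send_rows, never from a script. Its argument "plan" is a list of rows, each a list of 3 entries, a list of its own where there are three numbers: the shift along the world's x, y, z in cm, then the turn, a rotation vector about the world's x, y, z in degrees, then the opening in per cent of the stroke, from 0 (shut) to 100 (fully open). A call has 1 to 8 rows; each row is the pose to reach, as a shift and turn from the pose measured when the call began; what a row does not reach only later rows make up. A row lasts 1/12 s, in which the tool goes at most 41.7 mm and 7.16 degrees, less where a joint would pass 70% of its speed; a pose out of reach is approached as far as the arm can. A call with a gripper value outside its range is refused whole. The fingers move at their own pace and stop on an object; the grip force is fixed at half the most. Time passes only in rows, so rows that repeat a pose let the fingers close. It gives the time, the measured TCP pose, the force and the opening at its end, in the units of the state.
- read_state(): the state, without advancing time (a new reading comes with each control period).
- get_image(name): name is "side" or "top"; returns a dict with "pixels" (400x640x3 uint8, red, green, blue), "fx", "fy", "cx", "cy" (pixels), "cam_to_world" (4x4, takes a point from camera to world coordinates). Camera axes: x right, y up, looking along -z (the intrinsics and any distortion apply to the point x, -y, -z); pixel columns grow to the right and rows downward; lengths in mm; the calibration is good to about 2 mm. A picture is of the moment at which its call begins. There is no depth.
- finish_job(): hands the job in, once; it reports no verdict.
The state is a dict: "time_s": time; "joint_pos": joint angles; "qd": joint speeds; "joint_efforts": joint torques, N m; "tcp_pos": TCP position; "ee_rot": TCP orientation; "wrist_force": force on the tool from outside, world axes, zero at the start; "ft_torque": the same for the moment, N m; "finger_gap": finger opening in mm.
Only numpy, scipy, OpenCV 4.12 (cv2) and the standard library are available. Lean on these libraries where they do the work, as an engineer would, in place of code of your own. Each camera call takes 0.05 s, during which the arm holds its last target. There are 200 camera calls.

### The job

The drawer of the grey bit cabinet is locked by a hidden spring latch: take the pin punch from the wooden tool block and push its thin end straight down through the small hole in the cabinet's top, gently and only until the drawer springs out a little (the latch gives under light pressure and bends if forced). Then stand the punch fully home in its well in the block and pull the drawer all the way open. Leave everything else as it is.

Things in the scene. Friction and masses are not known exactly. Their poses are not given: they have to be found in the camera images.
- case: grey steel bit cabinet with one drawer, fixed to the counter: 170 deep (x) x 220 wide (y) x 105 high (z) mm. Origin: centre of its underside; -x is the side of the drawer, which slides out along -x; z up. A small roll of tape stands on the rear of its top, at +y from the middle.
- release_hole (a point): centre of the access hole, 9 mm in diameter with a 1.5 mm chamfer, in the 4 mm thick cabinet top, at the top face; 45 mm behind the cabinet's front edge (the drawer front overlays it, 8 mm thick), midway between its sides. Axes as the cabinet's. More than 20 N between the punch and the cabinet, its drawer or its latch bends them.
- latch_axis (a point): fixed mark 40 mm straight below release_hole, in the hollow. Here works the unseen sprung latch: a flat pad 18 mm wide, at rest anywhere from 10 to 40 mm below the top face, different each time. It starts to move at about 5 N and adds 0.5 N per mm; pressed 6 mm (8 to 11 N) it frees the drawer; at 8 mm it meets a hard stop.
- drawer (a joint): how far the drawer is out, m: 0 to 0.002 while latched, about 0.022 to 0.035 when the latch has let go and the ejector spring has pushed it, 0.100 fully open (stop). It slides with about 1.5 N of friction and stays where it is left.
- handle (a point): middle of the drawer's handle, a level round steel bar 10 mm thick and 110 mm long along the cabinet's y, 45 mm in front of the drawer front (two end posts), 82 mm above the counter (23 mm below the cabinet's top). Moves with the drawer. Axes as the cabinet's.
- punch: steel pin punch, 150 mm long, 0.07 to 0.14 kg, standing upright in one of the block's wells with its thin end down. Origin: the tip of the thin end; z along it, up. Thin rod 5 mm in diameter from 0 to 70 mm, collar 22 mm in diameter from 70 to 76 mm, plain round steel handle 12 mm in diameter from 76 to 150 mm. The only all-steel tool in the block, and the tallest and slimmest handle.
- punch_tip (a point): the tip of the punch's thin end
- punch_collar (a point): centre of the underside of the punch's collar, 70 mm above the tip; it rests on the block's top when the punch stands home
- stand: fixed block of light wood, 190 (x) x 60 (y) x 75 high (z) mm. Origin: centre of its underside. Three wells in a row along its x, 60 mm apart. Two other tools stand in the two other wells, in any order: an awl with a round wooden ball handle and a nut driver with a thick black handle 26 mm wide; their tops are at most 55 mm above the block's top.
- well0 (a point): centre of the mouth, on the block's top face, of the well at x = -60 mm of the block: 11 mm in diameter with a 3 mm chamfer, 72 mm deep
- well1 (a point): the same for the well at x = 0
- well2 (a point): the same for the well at x = +60 mm
- awl: awl with a wooden ball handle 34 mm wide, standing in a well of the block; leave it. Origin: its tip
- nut_driver: nut driver with a thick black handle, standing in a well of the block; leave it. Origin: its tip
- tape: roll of white tape, 56 mm in diameter, 24 mm high, on the rear of the cabinet's top; leave it. Origin: centre of its underside
- jar: jar 60 mm in diameter, 85 mm high; leave it. Origin: centre of its underside
- discs: stack of abrasive discs, 76 mm in diameter, 18 mm high, lying on the counter; leave it. Origin: centre of its underside
- carton: cardboard carton 100 x 70 x 65 mm; leave it. Origin: centre of its underside
- oil_can: steel can 54 mm in diameter, 120 mm high; leave it. Origin: centre of its underside
- screwdriver: screwdriver lying on the counter, its blade along x; leave it. Origin: about its middle

How it is judged (in metres and radians):
On the way:
1. the drawer springs out with the punch's thin end in the release hole (value of joint drawer above 0.012 m and z of punch_tip in the frame of release_hole below -0.01 m and horizontal distance between punch_tip and release_hole below 0.008 m), for 0.1 s.
At the end, for the whole second after the job is handed in: The drawer is open by at least 85 of its 100 mm, and the punch stands upright (within 0.12 rad), at rest and let go in a well of the block, with the underside of its collar within 8 mm of the centre of the well's mouth (value of joint drawer above 0.085 m and linear speed of punch below 0.02 m/s and angle between punch's own z axis and vertical below 0.12 rad and (distance between punch_collar and well0 below 0.008 m or distance between punch_collar and well1 below 0.008 m or distance between punch_collar and well2 below 0.008 m)); the robot touches nothing.
It fails at once if the punch presses on the cabinet, its drawer or its latch with more than 20 N (contact force between punch and case above 20 N).
It fails at once if another thing (tool, tape, jar, discs, carton, can, screwdriver) is moved by more than 25 mm (distance of any of awl, nut_driver, tape, jar, discs, carton, oil_can, screwdriver from where it was at the start of the episode above 0.025 m).
It also fails if it takes over 66 s, if anything falls off the work surface, if the arm or the gripper's body presses on something with over 40 N, if the wrist force passes 120 N, or if a joint passes its speed limit or range.

## Working session

There is one attempt and no reset: what is moved stays moved. The work goes in short steps, Python scripts to look and compute and a tool call to move; the robot and the scene stay as the last step left them, time stands still between calls to the robot, and variables do not carry over. Pictures are saved under pics/ and viewed, about 8 in all and at most 12, crops included, and the job is handed in when it is done.

Besides the shell and the picture viewer there is one more tool, called as name(argument=value, ...) on one line, values as JSON. send_rows: Moves the arm, as the interface text tells. Its arguments: {"type":"object","properties":{"plan":{"type":"array"}},"required":["plan"]}

```bash
mkdir -p pics; cat > h.py <<'E'
from station import *
import numpy as np, cv2
def snap(n,f,crop=None,s=1):
    im=get_image(n); p=im["pixels"][:,:,::-1]
    if crop: x0,y0,x1,y1=crop; p=p[y0:y1,x0:x1]
    p=cv2.resize(p,None,fx=s,fy=s,interpolation=cv2.INTER_CUBIC); cv2.imwrite("pics/"+f,p); return im
def ray(im,u,v):
    M=np.array(im["cam_to_world"]); d=M[:3,:3]@np.array([(u-im["cx"])/im["fx"],-(v-im["cy"])/im["fy"],-1]); return M[:3,3],d
def atz(im,u,v,z):
    o,d=ray(im,u,v); return o+d*(z-o[2])/d[2]
def proj(im,P):
    M=np.array(im["cam_to_world"]); c=M[:3,:3].T@(np.array(P,float)-M[:3,3]); return im["cx"]+im["fx"]*c[0]/-c[2], im["cy"]-im["fy"]*c[1]/-c[2]
E
python3 - <<'E'
from h import *
for n in("top","side"):
    im=snap(n,n+"0.png"); print(n,{k:v for k,v in im.items() if k!="pixels"})
print(read_state())
E
```

```text
top {'fx': 427.3913872860271, 'fy': 427.3913872860271, 'cx': 327.5773678598949, 'cy': 191.72175684794456, 'cam_to_world': array([[-1.71049319e-03,  9.98316890e-01, -5.79694883e-02,
         4.83297969e+02],
       [-9.99979825e-01, -1.35295751e-03,  6.20633979e-03,
        -3.83810442e+01],
       [ 6.11746358e-03,  5.79789347e-02,  9.98299063e-01,
         1.40220104e+03],
       [ 0.00000000e+00,  0.00000000e+00,  0.00000000e+00,
         1.00000000e+00]])}
side {'fx': 505.6378658588044, 'fy': 505.6378658588044, 'cx': 321.13731725267525, 'cy': 197.36977439336795, 'cam_to_world': array([[ 9.84990956e-01,  1.30209722e-01, -1.13305975e-01,
         4.32684361e+02],
       [-1.72083177e-01,  6.89750528e-01, -7.03300497e-01,
        -9.23855702e+02],
       [-1.34237067e-02,  7.12242681e-01,  7.01804935e-01,
         9.89343215e+02],
       [ 0.00000000e+00,  0.00000000e+00,  0.00000000e+00,
         1.00000000e+00]])}
{'time_s': 0.1, 'joint_pos': array([-7.43971891e+01,  1.18797709e+01,  8.83952877e+01, -2.04375531e-03,
        7.98407195e+01, -8.62405359e+00]), 'qd': array([-0.02097057, -0.0875425 , -0.25329419, -0.0133339 , -0.02930161,
       -0.00703111]), 'joint_efforts': array([-2.20453780e-04, -3.71866143e+01, -2.82292950e+01,  6.99435594e-02,
        3.11596622e-02, -5.16930345e-05]), 'tcp_pos': array([ 235.73987621, -523.72149722,  229.41383372]), 'ee_rot': array([-1.79885229e+02, -1.53727135e-02,  2.42272116e+01]), 'wrist_force': array([-0.48685745,  0.37805259, -0.0640632 ]), 'ft_torque': array([ 0.01808783,  0.01005709, -0.03395325]), 'finger_gap': 94.37381087942971}
```

View pics/top0.png

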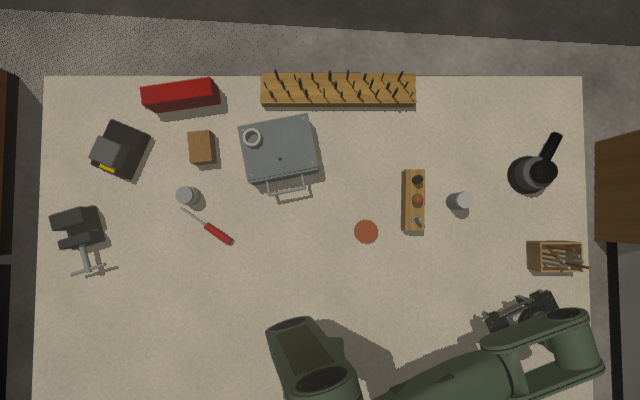

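View pics/side0.png

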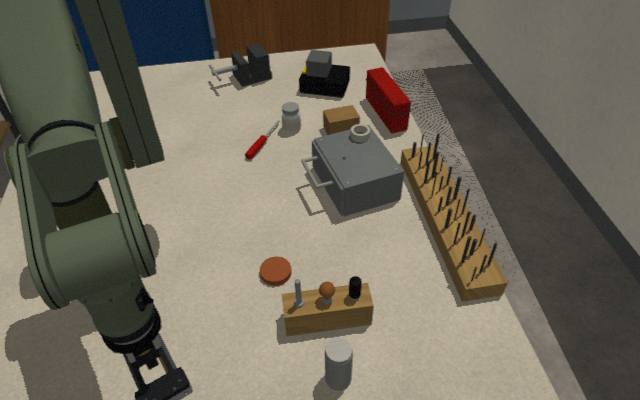

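The top view shows the cabinet at about (280,150) with its hole near (280,158), the handle at about (290,190), and the block at (414,202). The punch is in the near (-x) well, at about (417,222). In the side view the punch is at (298,293). I'll enlarge both regions next.

```bash
python3 - <<'E'
from h import *
t=get_image("top")["pixels"][:,:,::-1]; s=get_image("side")["pixels"][:,:,::-1]
R=lambda p,x0,y0,w,h,k:cv2.resize(p[y0:y0+h,x0:x0+w],None,fx=k,fy=k,interpolation=cv2.INTER_CUBIC)
a=np.hstack([R(t,230,105,100,100,4),R(t,380,155,100,100,4)])
b=np.hstack([R(s,295,115,120,50,0+4)[:200,:400],R(s,270,270,120,50,4)[:,:400]]) 
b=np.hstack([R(s,300,120,100,100,4)[:200],R(s,275,270,100,50,4)])
cv2.imwrite("pics/c.png",np.vstack([a,b]))
E
```

```text
(no output)
```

View pics/c.png

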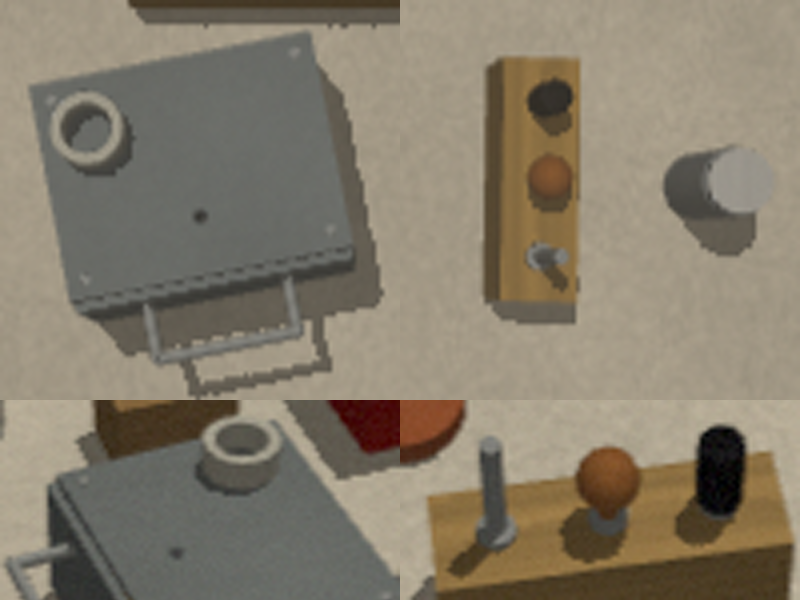

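```bash
python3 - <<'E'
from h import *
t=get_image("top"); s=get_image("side")
def tri(a,b):
    o1,d1=ray(t,*a);o2,d2=ray(s,*b); A=np.array([d1,-d2]).T; x=np.linalg.lstsq(A,o2-o1,rcond=None)[0]
    p,q=o1+d1*x[0],o2+d2*x[1]; return ((p+q)/2).round(1),np.linalg.norm(p-q).round(1)
o=.375
print("hole",tri((280-o,159-o),(344.25-o,158-o)),atz(t,280-o,159-o,105).round(1),atz(s,344.25-o,158-o,105).round(1))
print("ptop",tri((420.5-o,219.25-o),(297.5-o,280.75-o)),atz(t,420.1,218.9,155).round(1),atz(s,297.1,280.4,155).round(1))
print("collar",atz(t,413.4,218.9,81).round(1),atz(s,298.6,302.6,81).round(1))
for c in [(405,169.5),(425,169.5),(424,230),(404.2,230)]: print("blk",atz(t,c[0]-o,c[1]-o,75).round(1))
for c in [(268.75,194.25),(304.5,188)]: print("han",atz(t,c[0]-o,c[1]-o,82).round(1))
for c in [(30,88),(308,33),(352,245),(72,297)]: print("cab",atz(t,c[0]/4+230-o,c[1]/4+105-o,105).round(1))
E
```

```text
hole (array([660.7,  99.4, 107.1]), np.float64(2.0)) [660.   99.7 105. ] [662.3 101.9 105. ]
ptop (array([ 477.3, -315.4,  157.4]), np.float64(2.6)) [ 476.  -315.8  155. ] [ 478.7 -313.8  155. ]
collar [ 475.6 -311.6   81. ] [ 477.9 -317.1   81. ]
blk [ 630.7 -287.4   75. ]
blk [ 630.7 -350.    75. ]
blk [ 442.3 -344.1   75. ]
blk [ 442.4 -282.7   75. ]
han [553.5 136.4  82. ]
han [572.8  26.   82. ]
cab [758.8 230.3 105. ]
cab [801.4  17.5 105. ]
cab [637.6 -16.2 105. ]
cab [598.1 196.7 105. ]
```

send_rows(plan=[[[4,3.5,0],[0,0,-6],60],[[8,7,0],[0,0,-12],60],[[12,10.5,0],[0,0,-18],60],[[16,14,0],[0,0,-24.2],60],[[20,17.5,-1],[0,0,-24.2],60],[[24.1,20.9,-2],[0,0,-24.2],60],[[24.1,20.9,-2],[0,0,-24.2],60],[[24.1,20.9,-2],[0,0,-24.2],60]])

```text
time_s: 0.97
tcp_pos: [478.9, -312.3, 209.6]
ee_rot: [-179.9, -0.0, 0.1]
wrist_force: [0.6, -0.5, 0.5]
finger_gap: 55.9
```

send_rows(plan=[[[-0.2,-0.2,-3],[0,0,0],60],[[-0.2,-0.2,-6],[0,0,0],60],[[-0.2,-0.2,-9.2],[0,0,0],60],[[-0.2,-0.2,-9.2],[0,0,0],60],[[-0.2,-0.2,-9.2],[0,0,0],20],[[-0.2,-0.2,-9.2],[0,0,0],0],[[-0.2,-0.2,-9.2],[0,0,0],0],[[-0.2,-0.2,-9.2],[0,0,0],0]])

```text
time_s: 1.63
tcp_pos: [478.2, -315.8, 120.3]
ee_rot: [179.9, -0.2, 0.1]
wrist_force: [-0.1, -0.1, -1.2]
finger_gap: 32.7
```

send_rows(plan=[[[0,0,0],[0,0,0],0],[[0,0,0],[0,0,0],0],[[0,0,0],[0,0,0],0],[[0,0,0],[0,0,0],0]])

```text
time_s: 1.97
tcp_pos: [478.7, -316.2, 121.3]
ee_rot: [179.9, -0.3, 0.1]
wrist_force: [-0.7, -0.1, 3.9]
finger_gap: 11.7
```

send_rows(plan=[[[0,0,2],[0,0,0],0],[[0,0,4],[0,0,0],0],[[0,0,7],[0,0,0],0],[[0,0,10],[0,0,0],0],[[0,0,12],[0,0,0],0],[[0,0,12],[0,0,0],0],[[0,0,12],[0,0,0],0]])

```text
time_s: 2.55
tcp_pos: [479.1, -316.6, 242.1]
ee_rot: [179.8, -0.4, 0.1]
wrist_force: [0.0, 0.2, -1.5]
finger_gap: 11.6
```

```bash
python3 - <<'E'
from h import *
t=get_image("top");s=get_image("side");st=read_state();print(st["tcp_pos"],st["ee_rot"],st["wrist_force"])
T=st["tcp_pos"]
c=[proj(im,T) for im in(t,s)];print(c)
R=lambda im,u,v,k:cv2.resize(im["pixels"][v:v+100,u:u+100,::-1],None,fx=k,fy=k,interpolation=cv2.INTER_CUBIC)
o=[(int(c[0][0])-50,int(c[0][1])-50),(int(c[1][0])-50,int(c[1][1])-30)];print(o)
cv2.imwrite("pics/d.png",np.hstack([R(t,*o[0],4),R(s,*o[1],4)]))
E
```

```text
[ 477.64037191 -315.28165985  238.97169603] [-1.79996355e+02 -1.47078829e-01  1.13037928e-01] [-0.03399982 -0.20850693 -1.37116536]
[(np.float64(426.7527203028759), np.float64(218.4525233438872)), (np.float64(294.5986558186985), np.float64(254.70729159687684))]
[(376, 168), (244, 224)]
```

View pics/d.png

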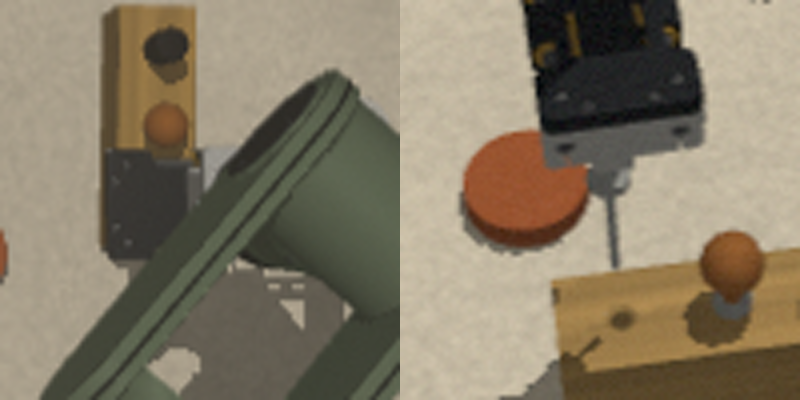

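```bash
python3 - <<'E'
from h import *
s=get_image("side");st=read_state();print(st["tcp_pos"],st["ee_rot"],st["wrist_force"])
for z in (119,122,125): print(z,atz(s,297.4,290.1,z).round(1))
print("collar",atz(s,208/4+244-.4,187/4+224-.4,190).round(1))
print("well0",atz(s,299.1,303.1,75).round(1), "hole",atz(s,343.9,157.6,105).round(1))
E
```

```text
[ 477.46731543 -315.15188472  238.52228496] [-1.79959434e+02 -1.08255257e-01  1.10725360e-01] [-0.47550415  0.1066138  -1.04602208]
119 [ 477.9 -311.9  119. ]
122 [ 477.7 -314.   122. ]
125 [ 477.6 -316.1  125. ]
collar [ 477.2 -314.9  190. ]
well0 [ 479.1 -314.5   75. ] hole [662.4 102.  105. ]
```

send_rows(plan=[[[1.2,3,1],[0,0,0],0],[[2.6,6,2],[0,0,0],0],[[4,9.2,2],[0,0,0],0],[[5.5,12.4,2],[0,0,0],0],[[6.9,15.6,2],[0,0,0],0],[[8.3,18.8,2],[0,0,0],0],[[9.7,22,2],[0,0,0],0],[[9.7,22,2],[0,0,0],0]])

```text
time_s: 3.37
tcp_pos: [575.0, -89.0, 255.9]
ee_rot: [-179.7, 0.1, 0.5]
wrist_force: [-0.8, -0.3, -0.2]
finger_gap: 11.6
```

send_rows(plan=[[[1.4,3.1,0],[0,0,0],0],[[2.8,6.3,0],[0,0,0],0],[[4.2,9.5,0],[0,0,0],0],[[5.7,12.7,0],[0,0,0],0],[[7.1,15.9,-0.5],[0.3,0,-0.5],0],[[8.6,19,-1],[0,0,-0.5],0],[[8.6,19,-1],[0,0,-0.5],0],[[8.6,19,-1],[0,0,-0.5],0]])

```text
time_s: 4.03
tcp_pos: [659.8, 102.0, 242.4]
ee_rot: [-179.7, 0.4, 0.1]
wrist_force: [-0.8, -0.2, -1.0]
finger_gap: 11.5
```

send_rows(plan=[[[0,0,0],[0,0,0],0],[[0,0,0],[0,0,0],0],[[0,0,0],[0,0,0],0]])

```text
time_s: 4.28
tcp_pos: [659.2, 100.4, 241.8]
ee_rot: [-179.8, 0.5, 0.0]
wrist_force: [1.2, -0.3, -0.2]
finger_gap: 11.8
```

```bash
python3 - <<'E'
from h import *
t=get_image("top");s=get_image("side");st=read_state();print(st["tcp_pos"],st["ee_rot"],st["wrist_force"])
R=lambda im,u,v,k:cv2.resize(im["pixels"][v:v+80,u:u+80,::-1],None,fx=k,fy=k,interpolation=cv2.INTER_CUBIC)
cv2.imwrite("pics/e.png",np.hstack([R(t,240,120,5),R(s,304,100,5)]))
E
```

```text
[659.66261315 100.70393192 242.6066548 ] [-1.79745023e+02  3.76263626e-01  3.62258190e-02] [ 0.47417047 -0.55333994 -1.0655409 ]
```

View pics/e.png

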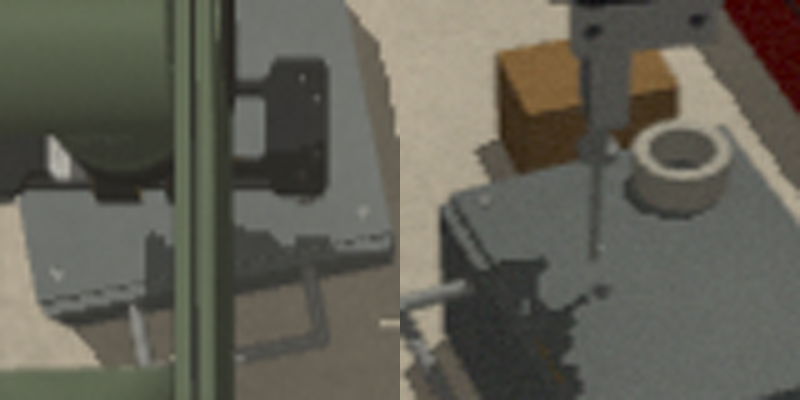

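```bash
python3 - <<'E'
from h import *
s=get_image("side")
h=atz(s,343.6,157.8,105);print(h.round(1))
for z in (123,125,127,129): print(z,(atz(s,342.2,151.2,z)-h).round(1))
E
```

```text
[661.4 101.3 105. ]
123 [-2.8  6.7 18. ]
125 [-3.3  4.3 20. ]
127 [-3.8  2.  22. ]
129 [-4.3 -0.4 24. ]
```

send_rows(plan=[[[0.35,-0.1,-0.5],[0,0,0],0],[[0.35,-0.1,-1],[0,0,0],0],[[0.35,-0.1,-1.4],[0,0,0],0],[[0.35,-0.1,-1.4],[0,0,0],0],[[0.35,-0.1,-1.4],[0,0,0],0]])

```text
time_s: 4.85
tcp_pos: [662.8, 99.9, 227.9]
ee_rot: [-179.7, 0.5, 0.0]
wrist_force: [-0.3, -1.0, -0.8]
finger_gap: 11.8
```

```bash
python3 - <<'E'
from h import *
s=get_image("side");st=read_state();print(st["tcp_pos"],st["ee_rot"],st["wrist_force"])
cv2.imwrite("pics/f.png",cv2.resize(s["pixels"][130:180,314:374,::-1],None,fx=10,fy=10,interpolation=cv2.INTER_CUBIC))
E
```

```text
[663.0808713   99.93341771 228.39664649] [-1.79743456e+02  3.97094188e-01  5.49930761e-02] [-0.66812517 -0.37068456 -0.61360458]
```

View pics/f.png

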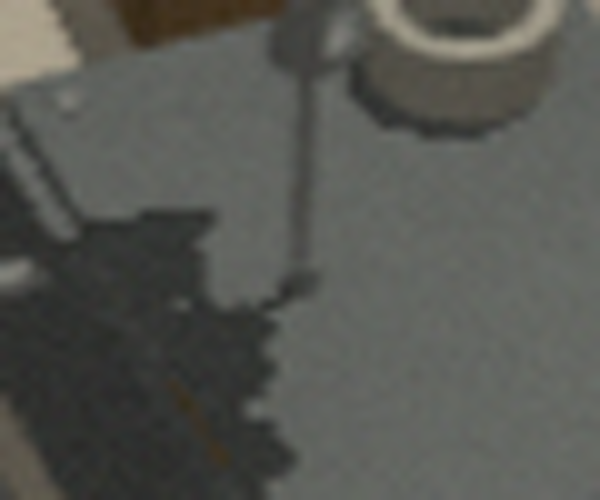

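```bash
python3 - <<'E'
from h import *
s=get_image("side")
h=atz(s,314+30.2-.45,130+27.8-.45,105);print(h.round(1))
for dz in (0,4,6,8,10,50): 
  u,v=proj(s,h+[0,0,dz]); print(dz,((u+.45-314)*10),((v+.45-130)*10))
u,v=proj(s,h+[1,0,0]);u2,v2=proj(s,h+[0,1,0]);u0,v0=proj(s,h);print(u-u0,v-v0,u2-u0,v2-v0)
E
```

```text
[662.2 103.1 105. ]
0 301.9999999999993 277.99999999999983
4 302.2659344761945 266.6324520935271
6 302.399311998098 260.9311402832685
8 302.5329641690058 255.21808841673703
10 302.6668918381222 249.4932601941349
50 305.4046392717538 132.4664062377417
0.36193452067391263 -0.04478064831434381 -0.07514340238941486 -0.23409868214642415
```

send_rows(plan=[[[0,0,-0.2],[0,-0.2,0],0],[[0,0,-0.4],[0,-0.4,0],0],[[0,0,-0.4],[0,-0.4,0],0],[[0,0,-0.4],[0,-0.4,0],0]])

```text
time_s: 5.28
tcp_pos: [663.1, 100.1, 224.6]
ee_rot: [-179.7, -0.0, 0.1]
wrist_force: [0.2, -0.3, -0.1]
finger_gap: 11.4
```

```bash
python3 - <<'E'
from h import *
s=get_image("side");st=read_state();print(st["tcp_pos"],st["ee_rot"],st["wrist_force"])
cv2.imwrite("pics/g.png",cv2.resize(s["pixels"][135:170,324:364,::-1],None,fx=16,fy=16,interpolation=cv2.INTER_CUBIC))
E
```

```text
[663.16979585 100.06276981 224.69700244] [-1.79741362e+02 -3.29783958e-02  6.56613832e-02] [-0.41816506  0.47652615 -0.58448304]
```

View pics/g.png

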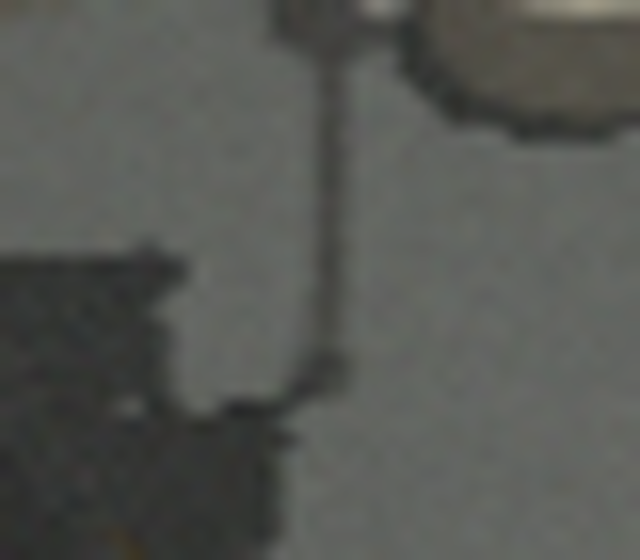

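send_rows(plan=[[[0,0,-0.1],[0,0,0],0],[[0,0,-0.2],[0,0,0],0],[[0,0,-0.2],[0,0,0],0]])

```text
time_s: 5.58
tcp_pos: [663.0, 100.0, 222.4]
ee_rot: [-179.7, -0.0, 0.1]
wrist_force: [-0.2, 0.9, -0.4]
finger_gap: 11.5
```

send_rows(plan=[[[0,0,-0.1],[0,0,0],0],[[0,0,-0.2],[0,0,0],0],[[0,0,-0.2],[0,0,0],0]])

```text
time_s: 5.83
tcp_pos: [662.9, 100.0, 220.1]
ee_rot: [-179.7, 0.0, 0.1]
wrist_force: [-0.6, 0.7, -0.8]
finger_gap: 11.3
```

send_rows(plan=[[[0,0,-0.1],[0,0,0],0],[[0,0,-0.2],[0,0,0],0],[[0,0,-0.2],[0,0,0],0]])

```text
time_s: 6.08
tcp_pos: [662.7, 100.0, 217.7]
ee_rot: [-179.7, 0.1, 0.1]
wrist_force: [0.0, 0.0, -0.8]
finger_gap: 11.6
```

send_rows(plan=[[[0.02,0,-0.1],[0,0,0],0],[[0.02,0,-0.2],[0,0,0],0],[[0.02,0,-0.2],[0,0,0],0]])

```text
time_s: 6.33
tcp_pos: [662.7, 100.0, 215.3]
ee_rot: [-179.7, 0.1, 0.1]
wrist_force: [0.0, 0.7, -0.2]
finger_gap: 11.7
```

send_rows(plan=[[[0.02,0,-0.1],[0,0,0],0],[[0.02,0,-0.2],[0,0,0],0],[[0.02,0,-0.2],[0,0,0],0]])

```text
time_s: 6.58
tcp_pos: [662.8, 100.0, 213.0]
ee_rot: [-179.7, 0.1, 0.1]
wrist_force: [-0.8, -0.6, -1.3]
finger_gap: 11.3
```

send_rows(plan=[[[0,0,-0.1],[0,0,0],0],[[0,0,-0.2],[0,0,0],0],[[0,0,-0.2],[0,0,0],0]])

```text
time_s: 6.83
tcp_pos: [662.7, 100.0, 210.7]
ee_rot: [-179.7, 0.1, 0.1]
wrist_force: [-0.1, 0.1, -1.1]
finger_gap: 11.3
```

send_rows(plan=[[[0,0,-0.1],[0,0,0],0],[[0,0,-0.2],[0,0,0],0],[[0,0,-0.2],[0,0,0],0]])

```text
time_s: 7.08
tcp_pos: [663.0, 100.0, 210.4]
ee_rot: [-179.7, 0.1, 0.1]
wrist_force: [-1.6, -0.9, 5.8]
finger_gap: 11.8
```

send_rows(plan=[[[0,0,-0.1],[0,0,0],0],[[0,0,-0.1],[0,0,0],0],[[0,0,-0.1],[0,0,0],0]])

```text
time_s: 7.33
tcp_pos: [663.0, 100.0, 210.4]
ee_rot: [-179.8, 0.0, 0.1]
wrist_force: [-3.0, 0.1, 5.4]
finger_gap: 11.4
```

```bash
python3 - <<'E'
from h import *
s=get_image("side");st=read_state();print(st["tcp_pos"],st["ee_rot"],st["wrist_force"])
cv2.imwrite("pics/i.png",cv2.resize(s["pixels"][130:170,324:364,::-1],None,fx=14,fy=14,interpolation=cv2.INTER_CUBIC))
h=atz(s,324+323/16-.47,135+371/16-.47,105)
for z in (0,50,60,65,70,76):
  u,v=proj(s,h+[0,0,z]); print(z,(u+.47-324)*14,(v+.47-130)*14)
E
```

```text
[663.00459026  99.98051776 210.37006793] [-1.79753595e+02  4.08613958e-02  6.49097762e-02] [-3.7015957  -0.57639828  5.57871725]
0 282.6249999999992 394.625
50 287.3834281048337 190.84615754357446
60 288.3653426507942 148.79584068292587
65 288.86020890862903 127.60328066716352
70 289.35770889505454 106.29793169007576
76 289.95821509918403 80.5813596479124
```

View pics/i.png

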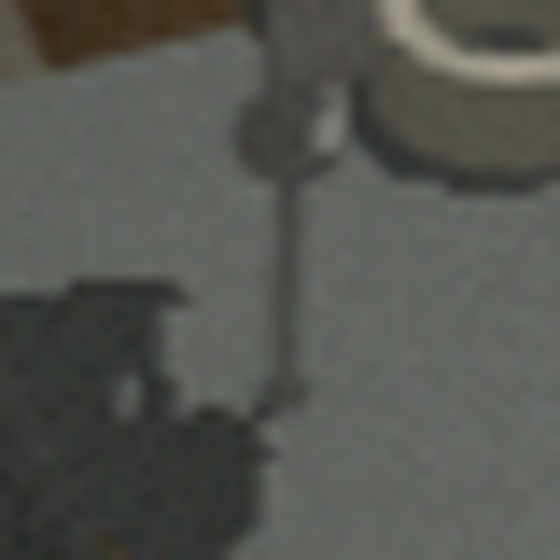

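send_rows(plan=[[[-0.05,0,-0.1],[0,0,0],0],[[-0.05,0,-0.15],[0,0,0],0],[[-0.05,0,-0.15],[0,0,0],0]])

```text
time_s: 7.63
tcp_pos: [662.8, 100.0, 210.3]
ee_rot: [-179.8, -0.0, 0.1]
wrist_force: [-1.9, -0.1, 6.1]
finger_gap: 11.8
```

send_rows(plan=[[[-0.03,0,-0.15],[0,0,0],0],[[-0.03,0,-0.22],[0,0,0],0],[[-0.03,0,-0.22],[0,0,0],0],[[-0.03,0,-0.22],[0,0,0],0]])

```text
time_s: 7.97
tcp_pos: [662.8, 100.0, 209.8]
ee_rot: [-179.8, -0.1, 0.1]
wrist_force: [-2.4, -0.6, 7.1]
finger_gap: 11.6
```

send_rows(plan=[[[-0.03,0,-0.2],[0,0,0],0],[[-0.03,0,-0.25],[0,0,0],0],[[-0.03,0,-0.25],[0,0,0],0],[[-0.03,0,-0.25],[0,0,0],0],[[-0.03,0,-0.25],[0,0,0],0]])

```text
time_s: 8.38
tcp_pos: [662.7, 100.0, 209.2]
ee_rot: [-179.8, -0.2, 0.1]
wrist_force: [-3.1, -0.3, 8.0]
finger_gap: 11.6
```

send_rows(plan=[[[-0.1,0,-0.2],[0,0,0],0],[[-0.12,0,-0.25],[0,0,0],0],[[-0.12,0,-0.25],[0,0,0],0],[[-0.12,0,-0.25],[0,0,0],0]])

```text
time_s: 8.72
tcp_pos: [662.2, 100.0, 208.7]
ee_rot: [-179.8, -0.3, 0.1]
wrist_force: [-2.5, -0.8, 8.0]
finger_gap: 11.7
```

send_rows(plan=[[[0,0,-0.2],[0,0.3,0],0],[[0,0,-0.28],[0,0.3,0],0],[[0,0,-0.28],[0,0.3,0],0],[[0,0,-0.28],[0,0.3,0],0]])

```text
time_s: 9.05
tcp_pos: [662.7, 100.0, 207.8]
ee_rot: [-179.8, -0.1, 0.1]
wrist_force: [-2.9, -0.4, 7.1]
finger_gap: 11.3
```

```bash
cat > dr.py <<'E'
from h import *
s=get_image("side"); st=read_state();print(st["tcp_pos"].round(2),st["ee_rot"].round(2),st["wrist_force"].round(2),st["ft_torque"].round(3))
cv2.imwrite("pics/last_side.png",s["pixels"][:,:,::-1])
r=cv2.imread("pics/side0.png").astype(int); d=np.abs(s["pixels"][:,:,::-1].astype(int)-r).sum(2)
print("handle diff",(d[150:190,296:316]>90).sum())
E
python3 dr.py
```

```text
[662.72  99.99 207.81] [-1.7977e+02 -1.3000e-01  8.0000e-02] [-3.09 -0.35  8.09] [-0.043  0.796  0.03 ]
handle diff 65
```

send_rows(plan=[[[0,0,-0.2],[0,0.1,0],0],[[0,0,-0.3],[0,0.1,0],0],[[0,0,-0.3],[0,0.1,0],0],[[0,0,-0.3],[0,0.1,0],0]])

```text
time_s: 9.43
tcp_pos: [662.9, 100.0, 206.7]
ee_rot: [-179.8, -0.1, 0.1]
wrist_force: [-2.8, -0.4, 8.3]
finger_gap: 11.6
```

send_rows(plan=[[[0,0,-0.2],[0,0.1,0],0],[[0,0,-0.3],[0,0.1,0],0],[[0,0,-0.3],[0,0.1,0],0],[[0,0,-0.3],[0,0.1,0],0]])

```text
time_s: 9.77
tcp_pos: [663.1, 100.0, 205.6]
ee_rot: [-179.8, -0.1, 0.1]
wrist_force: [-3.1, -0.0, 8.0]
finger_gap: 11.3
```

```bash
python3 dr.py
```

```text
[663.09 100.02 205.6 ] [-1.7977e+02 -5.0000e-02  9.0000e-02] [-2.6   0.34  8.24] [-0.026  1.016 -0.022]
handle diff 70
```

send_rows(plan=[[[0,0,-0.2],[0,0.1,0],0],[[0,0,-0.28],[0,0.1,0],0],[[0,0,-0.28],[0,0.1,0],0],[[0,0,-0.28],[0,0.1,0],0]])

```text
time_s: 10.15
tcp_pos: [663.3, 100.1, 204.3]
ee_rot: [-179.8, -0.0, 0.1]
wrist_force: [-2.7, -0.1, 6.9]
finger_gap: 11.7
```

```bash
python3 dr.py
```

```text
[663.31 100.07 204.25] [-1.7977e+02 -1.0000e-02  9.0000e-02] [-2.52 -0.28  6.07] [-0.022  0.728 -0.023]
handle diff 475
```

send_rows(plan=[[[0,0,0.1],[0,0,0],0],[[0,0,0.1],[0,0,0],0],[[0,0,0.1],[0,0,0],0]])

```text
time_s: 10.45
tcp_pos: [663.3, 100.1, 206.4]
ee_rot: [-179.8, -0.0, 0.1]
wrist_force: [-2.1, 0.2, 5.7]
finger_gap: 11.4
```

```bash
python3 dr.py; python3 - <<'E'
import cv2
p=cv2.imread("pics/last_side.png")[120:220,280:380]; cv2.imwrite("pics/j.png",cv2.resize(p,None,fx=5,fy=5,interpolation=2))
E
```

```text
[663.3  100.1  206.27] [-1.7977e+02 -3.0000e-02  1.0000e-01] [-2.15 -0.48  6.32] [-0.009  0.779  0.02 ]
handle diff 479
```

View pics/j.png

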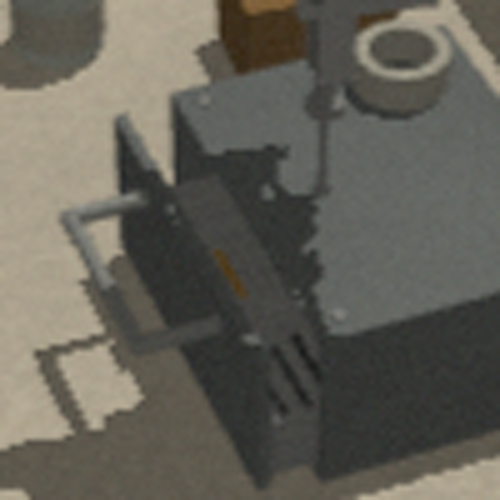

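The drawer has sprung out: there is a gap between its front and the case, and the handle corners are now at side pixels (293.6,163) and (306,188). I'll withdraw the punch straight up and take it back to the block.

send_rows(plan=[[[-0.02,0,0.5],[0,0,0],0],[[0,0,1],[0,0,0],0],[[0,0,1.6],[0,0,0],0],[[0,0,2.4],[0,0,0],0],[[0,0,3.4],[0,0,0],0],[[0,0,4.6],[0,0,0],0],[[0,0,5.4],[0,0,0],0],[[0,0,5.4],[0,0,0],0]])

```text
time_s: 11.17
tcp_pos: [665.0, 100.2, 264.0]
ee_rot: [-179.8, -0.4, 0.1]
wrist_force: [0.4, 0.0, -1.4]
finger_gap: 11.5
```

send_rows(plan=[[[-1.4,-3.1,0],[0,0,0],0],[[-2.8,-6.3,0],[0,0,0],0],[[-4.2,-9.5,0],[0,0,0],0],[[-5.6,-12.7,0],[0,0,0],0],[[-7,-15.9,0],[0,0,0],0],[[-8.4,-19,0],[0,0,0],0],[[-9.8,-22,0],[0,0,0],0],[[-9.8,-22,0],[0,0,0],0]])

```text
time_s: 11.83
tcp_pos: [564.7, -124.9, 264.0]
ee_rot: [-179.9, -0.3, -0.2]
wrist_force: [0.2, 0.5, -0.5]
finger_gap: 11.6
```

send_rows(plan=[[[-1.4,-3,0],[0,0,0],0],[[-2.8,-6,0],[0,0,0],0],[[-4.2,-9.1,0],[0,0,0],0],[[-5.6,-12.3,-0.5],[0,0.3,0],0],[[-7,-15.5,-1],[0,0.3,0.2],0],[[-8.3,-18.3,-2],[0,0.3,0.2],0],[[-8.7,-19.05,-3.5],[0,0.3,0.2],0],[[-8.7,-19.05,-4.5],[0,0.3,0.2],0]])

```text
time_s: 12.5
tcp_pos: [476.5, -317.2, 217.9]
ee_rot: [-179.9, 0.1, -0.3]
wrist_force: [-1.0, 0.6, -1.9]
finger_gap: 11.5
```

send_rows(plan=[[[0,0,0],[0,0,0],0],[[0,0,0],[0,0,0],0],[[0,0,0],[0,0,0],0]])

```text
time_s: 12.75
tcp_pos: [477.4, -316.3, 218.3]
ee_rot: [-179.9, 0.0, -0.2]
wrist_force: [0.6, 1.5, -0.2]
finger_gap: 11.6
```

```bash
python3 dr.py; python3 - <<'E'
import cv2
p=cv2.imread("pics/last_side.png")[265:325,270:340]; cv2.imwrite("pics/k.png",cv2.resize(p,None,fx=10,fy=10,interpolation=2))
E
```

```text
[ 477.63 -316.48  218.8 ] [-1.7997e+02 -2.0000e-02 -1.6000e-01] [ 0.15 -0.59 -0.49] [ 0.005  0.066 -0.018]
handle diff 739
```

View pics/k.png

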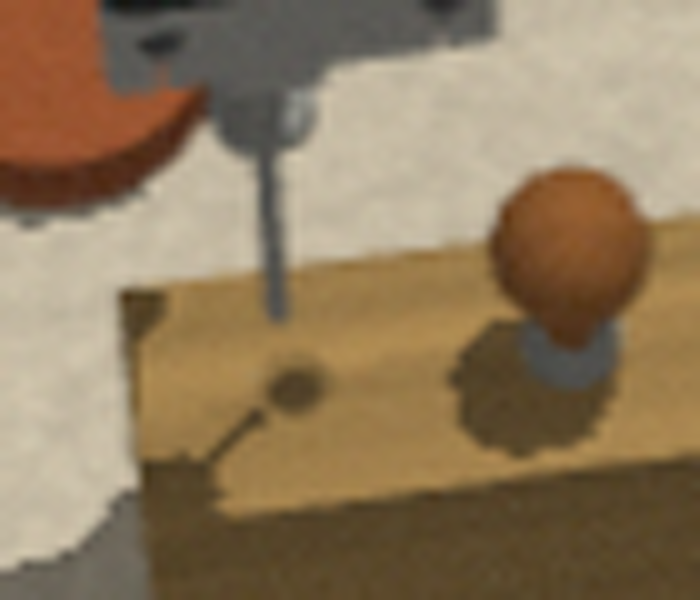

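```bash
python3 - <<'E'
from h import *
s=get_image("side")
w=atz(s,299.15,303.45,75);print(w)
for z in (98,100,102,104,106):print(z,(atz(s,297.35,296.5,z)-w).round(1))
for dz in (0,25,90):print(dz,proj(s,w+[0,0,dz]))
print(read_state()["tcp_pos"])
E
```

```text
[ 479.07297979 -315.39002123   75.        ]
98 [-2.5  2.3 23. ]
100 [-2.6  1.  25. ]
102 [-2.7 -0.4 27. ]
104 [-2.8 -1.8 29. ]
106 [-2.9 -3.1 31. ]
0 (np.float64(299.15), np.float64(303.44999999999993))
25 (np.float64(298.62466210388374), np.float64(296.6950681972967))
90 (np.float64(297.17351061531997), np.float64(278.03578354810605))
[ 477.69550835 -316.59918138  218.99281225]
```

send_rows(plan=[[[0.2,0.06,0],[0,0,0],0],[[0.2,0.06,-0.6],[0,0,0],0],[[0.2,0.06,-1.4],[0,0,0],0],[[0.2,0.06,-2.2],[0,0,0],0],[[0.2,0.06,-3],[0,0,0],0],[[0.2,0.06,-3.5],[0,0,0],0],[[0.2,0.06,-3.5],[0,0,0],0]])

```text
time_s: 13.43
tcp_pos: [478.5, -315.1, 181.6]
ee_rot: [-179.8, 0.2, -0.2]
wrist_force: [-0.1, 0.1, 0.2]
finger_gap: 11.6
```

send_rows(plan=[[[0.05,-0.03,-0.9],[0,0,0],0],[[0.05,-0.03,-1.8],[0,0,0],0],[[0.05,-0.03,-2.7],[0,0,0],0],[[0.05,-0.03,-3.6],[0,0,0],0],[[0.05,-0.03,-4.5],[0,0,0],0],[[0.05,-0.03,-5],[0,0,0],0],[[0.05,-0.03,-5],[0,0,0],0]])

```text
time_s: 14.02
tcp_pos: [478.0, -314.5, 129.6]
ee_rot: [-179.7, 0.3, -0.2]
wrist_force: [-0.5, -0.4, -1.4]
finger_gap: 11.6
```

send_rows(plan=[[[0.05,-0.05,-0.3],[0,0,0],0],[[0.05,-0.05,-0.6],[0,0,0],0],[[0.05,-0.05,-0.9],[0,0,0],0],[[0.05,-0.05,-0.9],[0,0,0],0]])

```text
time_s: 14.35
tcp_pos: [478.9, -315.4, 121.4]
ee_rot: [-179.7, 0.3, -0.2]
wrist_force: [-0.8, 0.6, 2.3]
finger_gap: 11.7
```

send_rows(plan=[[[0.05,-0.05,-0.1],[0,0,0],0],[[0.05,-0.05,-0.3],[0,0,0],0],[[0.05,-0.05,-0.3],[0,0,0],0]])

```text
time_s: 14.6
tcp_pos: [479.4, -315.7, 121.2]
ee_rot: [-179.7, 0.3, -0.1]
wrist_force: [-5.4, 4.3, 14.8]
finger_gap: 11.2
```

send_rows(plan=[[[0,0,0.1],[0,0,0],30],[[0,0,0.1],[0,0,0],60],[[0,0,0.1],[0,0,0],60],[[0,0,0.1],[0,0,0],60],[[0,0,0.1],[0,0,0],60]])

```text
time_s: 15.02
tcp_pos: [479.2, -315.6, 121.8]
ee_rot: [-179.7, 0.3, -0.2]
wrist_force: [-0.3, -0.8, -0.2]
finger_gap: 41.3
```

send_rows(plan=[[[0,0,1.5],[0,0,0],60],[[0,0,4],[0,0,0],60],[[0,0,7],[0,0,0],60],[[0,0,10],[0,0,0],60],[[0,2.5,11],[0,0,0],60],[[0.5,6,11],[0,0,7],60],[[0.9,9.5,11],[0,0,14],60],[[1.2,13,11],[0,0,21],60]])

```text
time_s: 15.68
tcp_pos: [491.4, -184.7, 231.9]
ee_rot: [-179.7, 0.3, 21.1]
wrist_force: [0.1, 0.4, -0.4]
finger_gap: 56.4
```

```bash
python3 dr.py; python3 - <<'E'
from h import *
p=cv2.imread("pics/last_side.png"); R=lambda x,y:cv2.resize(p[y:y+80,x:x+80],None,fx=5,fy=5,interpolation=2)
cv2.imwrite("pics/l.png",np.hstack([R(280,130),R(265,255)]))
s=get_image("side")
a=atz(s,293.6-.4,163-.4,82);b=atz(s,306-.4,188-.4,82);print(a,b,(a+b)/2)
E
```

```text
[ 491.24 -178.03  231.43] [-179.36    0.21   21.66] [-0.96  3.61 -0.32] [ 0.142  0.019 -0.022]
handle diff 724
[527.07642559 133.97524984  82.        ] [545.575844    28.72691458  82.        ] [536.32613479  81.35108221  82.        ]
```

View pics/l.png

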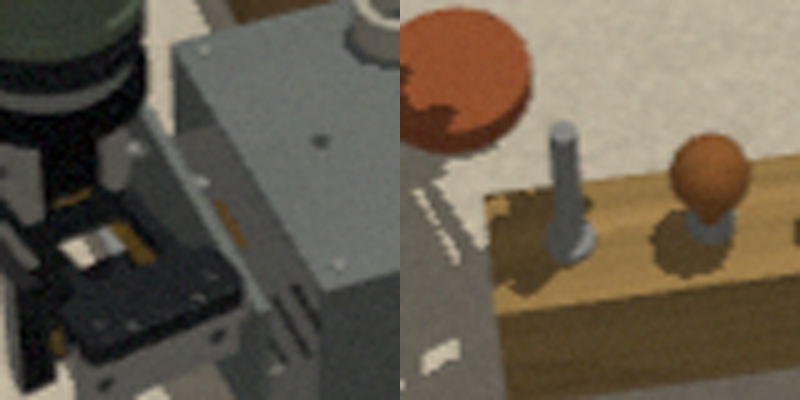

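send_rows(plan=[[[0.6,3.3,0],[0,0,7],40],[[1.2,6.6,0],[0,0,14],40],[[1.8,9.9,0],[0,0,21],40],[[2.4,13.2,0],[0,0,28],40],[[3,16.5,0],[0,0,35],40],[[3.6,19.8,0],[0,0,42],40],[[4.2,23,0],[0,0,49],40],[[4.6,25.6,0],[0,0,56],40]])

```text
time_s: 16.45
tcp_pos: [537.6, 76.3, 231.0]
ee_rot: [-179.6, 0.3, 77.5]
wrist_force: [1.5, -0.4, -0.4]
finger_gap: 38.0
```

send_rows(plan=[[[0,0,0],[0,0,7],40],[[0,0,0],[0,0,14],40],[[0,0,0],[0,0,21],40],[[0,0,0],[0,0,23.5],40],[[0,0,0],[0,0,23.5],40]])

```text
time_s: 16.87
tcp_pos: [537.9, 75.7, 230.5]
ee_rot: [-179.5, 0.3, 101.0]
wrist_force: [0.1, 0.2, -0.1]
finger_gap: 37.5
```

send_rows(plan=[[[-0.1,0.2,-3.5],[0,0,0],40],[[-0.1,0.2,-7],[0,0,0],40],[[-0.1,0.2,-9.5],[0,0,0],40],[[-0.1,0.2,-11],[0,0,0],40],[[-0.1,0.2,-12],[0,0,0],40],[[-0.1,0.2,-13],[0,0,0],40],[[-0.1,0.2,-14.2],[0,0,0],40],[[-0.1,0.2,-14.2],[0,0,0],40]])

```text
time_s: 17.53
tcp_pos: [535.8, 77.5, 86.7]
ee_rot: [-179.4, 0.3, 101.0]
wrist_force: [-0.2, 0.6, -0.1]
finger_gap: 37.6
```

send_rows(plan=[[[0,0,0],[0,0,0],20],[[0,0,0],[0,0,0],10],[[0,0,0],[0,0,0],0],[[0,0,0],[0,0,0],0],[[0,0,0],[0,0,0],0],[[0,0,0],[0,0,0],0]])

```text
time_s: 18.03
tcp_pos: [536.4, 77.5, 87.5]
ee_rot: [-179.4, 0.3, 101.0]
wrist_force: [0.3, 0.8, 1.4]
finger_gap: 9.0
```

send_rows(plan=[[[-1,-0.19,0],[0,0,0],0],[[-2,-0.38,0],[0,0,0],0],[[-3,-0.57,0],[0,0,0],0],[[-4,-0.76,0],[0,0,0],0],[[-5,-0.95,0],[0,0,0],0],[[-6,-1.15,0],[0,0,0],0],[[-6.8,-1.3,0],[0,0,0],0],[[-6.8,-1.3,0],[0,0,0],0]])

```text
time_s: 18.7
tcp_pos: [466.1, 63.5, 87.5]
ee_rot: [-179.3, 0.4, 101.0]
wrist_force: [-0.2, -3.5, 0.3]
finger_gap: 8.9
```

send_rows(plan=[[[-0.2,-0.04,0],[0,0,0],0],[[-0.3,-0.06,0],[0,0,0],0],[[-0.3,-0.06,0],[0,0,0],0]])

```text
time_s: 18.95
tcp_pos: [465.0, 63.2, 87.6]
ee_rot: [-179.6, 0.4, 100.9]
wrist_force: [6.3, -1.0, -6.9]
finger_gap: 9.4
```

send_rows(plan=[[[0.1,0,0],[0,0,0],10],[[0.1,0,0],[0,0,0],30],[[0.1,0,0],[0,0,0],40],[[0.1,0,0],[0,0,0],40],[[0.1,0,0],[0,0,0],40]])

```text
time_s: 19.37
tcp_pos: [465.8, 63.6, 87.6]
ee_rot: [-179.5, 0.3, 100.9]
wrist_force: [-0.3, 0.3, 0.3]
finger_gap: 32.1
```

send_rows(plan=[[[0,0,2],[0,0,0],40],[[0,0,5],[0,0,0],40],[[0,0,8],[0,0,0],40],[[0,0,11],[0,0,0],40],[[0,0,14],[0,0,0],40],[[-3,-2,15],[0,0,0],40],[[-6,-4,15],[0,0,0],40],[[-6,-4,15],[0,0,0],40]])

```text
time_s: 20.03
tcp_pos: [401.8, 22.3, 237.6]
ee_rot: [-179.4, 0.4, 100.9]
wrist_force: [0.8, 0.9, -1.1]
finger_gap: 37.9
```

send_rows(plan=[[[0,0,0],[0,0,0],40],[[0,0,0],[0,0,0],40]])

```text
time_s: 20.2
tcp_pos: [401.5, 22.4, 237.6]
ee_rot: [-179.4, 0.4, 100.8]
wrist_force: [0.3, 0.5, -0.2]
finger_gap: 37.4
```

```bash
python3 dr.py; python3 - <<'E'
from h import *
im=snap("top","m0.png"); p=cv2.imread("pics/m0.png"); q=cv2.imread("pics/last_side.png")
cv2.imwrite("pics/m.png",np.hstack([cv2.resize(p[100:250,180:480],(600,300)),cv2.resize(q[100:400,200:400],(200,300))]))
E
```

```text
[402.04  22.58 237.6 ] [-179.41    0.35  100.85] [ 0.75 -0.51 -0.75] [-0.049 -0.095  0.024]
handle diff 432
```

View pics/m.png

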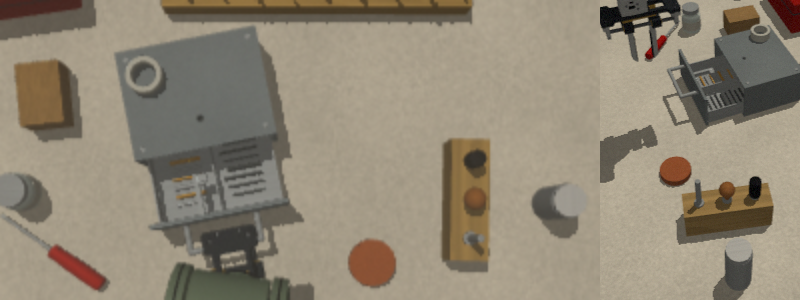

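The picture shows the drawer fully open, the punch home in its well, everything else in place and the gripper clear.

```bash
python3 -c "
from station import *
print(finish_job())"
```

```text
the job is handed in; nothing more can be done
None
```

The job is done and handed in after about 20 s of the 66 s allowed; no verdict was reported.

- **Latch:** I took the punch from the well at the block's -x end and lowered it through the hole. It met the latch pad about 10 mm down. Measured wrist force stayed at or below about 8.3 N (about 9 N with the baseline offset). The drawer sprang out roughly 27 mm, seen in the side camera, with the thin end still in the hole.
- **Punch:** It stands home in the same well. The tool height on release (121.2 mm) matched the height when it was picked up (121.3 mm), and the pictures show it upright.
- **Drawer:** I gripped the handle and pulled it about 73 mm until it met its stop, so it is about 100 mm open.
- **Last checks:** The final pictures show the drawer open, the punch upright in its well, and the other things where they were. The gripper is clear, with about zero wrist force.
- **Disagreements:** The two cameras differed by about 2 mm, so I set the fits by comparing the tip with the hole in the side view. There was a steady sideways force of about 3 N while pressing the latch, which I took to be friction on the pad. Seating the punch briefly read about 15 N, but that was against the block, not the cabinet.

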